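Tip the roll-weight cassette out of the packed rack and stand it in the service caddy

TASK

From the tightly packed row of upright cases in the rack, take the stick-on-weight cassette, the one with the round window in its spine: tip it forward by its top edge until it leans on the rack's front rail, then grip it and lift it out over the rail. Lower it, without dropping it, into the empty narrow bay of the open parts caddy so that it stands upright on the bay's floor with its feed slot up, and let go; leave the other cases standing in their places.

Things in the scene. Friction and masses are not known exactly. Their poses are not given: they have to be found in the camera images.
- cassette: The case to fetch: grey plastic box, 96 mm deep (its x), 38 mm thick (its y), 150 mm high (its z), 0.2 to 0.45 kg, mass centred. Origin: centre of its underside; +z up as it stands; -x is its spine, the narrow 38 x 150 mm face towards the robot. Unlike its neighbours it has no paper label but a round window. It stands anywhere in the row, only 2 mm free on either side, spines flush.
- window (a point): Round steel-rimmed window, 29 mm across, in the cassette's spine, 104 mm above its underside (a second one is in its back, at the same height); below it are four short dark ribs. The cassette's top has a dark feed slot 36 x 28 mm with the end of the metal strip showing in it.
- top_rear (a point): Middle of the rear edge of the cassette's top (48 mm behind, 150 mm above its origin). Pulled here towards the robot, the cassette pivots about the lower edge of its spine. Let go before a lean of 33 degrees (0.57 rad) it falls back upright; past that it falls on by itself and comes to rest on the rail, leaning 42 to 45 degrees (0.73 to 0.79 rad), its upper part free in front of its neighbours.
- spine_foot (a point): Middle of the lower edge of the cassette's spine, on which it pivots when tipped: 48 mm in front (-x) of the cassette's origin.
- rack: Fixed grey steel rack with five cases of equal outside size side by side at 40 mm pitch along its y; yaw up to 0.15 rad. Origin: centre of its underside, below the middle case; x points away from the robot. Floor 6 mm above the mat. End cheeks up to 134 mm, back wall only up to 90 mm above the mat (rear face 57 mm behind the origin), so the cases' upper backs are open to reach; nothing above.
- rail (a point): Middle of the axis of the rack's round front rail (10 mm thick, along the rack's y, a post at each end): 90.5 mm in front of the rack's origin, 46 mm above the mat, 37.5 mm clear of the upright spines. It keeps cases from being drawn straight out.
- case_1: One of the four other cases in the row: same grey outside size (96 x 38 x 150 mm, origin at the centre of its underside), 0.5 kg, with a tall white paper label and two small dark latches on its spine. It is to stay standing in its place.
- case_2: As case_1: another labelled case of the row.
- case_3: As case_1: another labelled case of the row.
- case_4: As case_1: another labelled case of the row.
- caddy: Fixed open grey steel parts caddy, 118 mm (its x) by 143 mm (its y), 58 mm high, walls 3 mm, yaw up to 0.25 rad; origin at the centre of its underside. A wall along x divides it into an empty narrow bay on its +y (left) side and a wide bay with lug nuts, valves and a weight on its right.
- bay (a point): Centre of the narrow bay's floor, 4 mm above the mat; axes as the caddy's: x along the bay's length. Inside, the bay is 112 mm long (x) and 50 mm wide (y); its walls rise 54 mm above this floor; its top is open.
There are look-alikes about, which are no part of the job. What is shaped like the case_1 but purple is not meant.

How it is judged:
On the way, in this order (a step that is already met when the one before it is completed fails the run):
1. the cassette is tipped forward, leaning at 37 to 52 degrees on the rack's front rail, its foot still on the rack floor, the other cases standing (angle between cassette's own z axis and vertical between 0.64 and 0.91 rad and height (world z) of spine_foot below 0.022 m and contact force between cassette and rack above 0.3 N and angle between each of case_1, case_2, case_3, case_4's own z axis and vertical below 0.1 rad), for 0.2 s.
2. the cassette is lifted clear of the rack and its rail, held by the fingers (height (world z) of spine_foot above 0.05 m and contact force between cassette and rack below 0.01 N and contact force between the fingers and cassette above 1 N), for 0.1 s.
At the end, for the whole second after the job is handed in: The cassette stands upright (within 7 degrees) with its feed slot up on the floor of the caddy's narrow bay (underside within 5 mm of the floor, inside the bay's walls), released and at rest; the four other cases stand upright (within 6 degrees) within 20 mm of where they stood (x of cassette in the frame of bay between -0.011 and 0.011 m and y of cassette in the frame of bay between -0.009 and 0.009 m and z of cassette in the frame of bay between -0.004 and 0.005 m and angle between cassette's own z axis and vertical below 0.12 rad and linear speed of cassette below 0.02 m/s and contact force between the fingers and cassette below 0.05 N and angle between each of case_1, case_2, case_3, case_4's own z axis and vertical below 0.1 rad and distance of each of case_1, case_2, case_3, case_4 from where it was at the start of the episode below 0.02 m); the robot touches nothing.
It fails at once if another case is tipped over (more than 20 degrees) or pulled from its place (more than 50 mm) (angle between any of case_1, case_2, case_3, case_4's own z axis and vertical above 0.35 rad or distance of any of case_1, case_2, case_3, case_4 from where it was at the start of the episode above 0.05 m).
It fails at once if the cassette is dropped into the caddy (faster than 0.45 m/s within 50 mm of the bay's floor) (horizontal distance between cassette and bay below 0.05 m and z of cassette in the frame of bay below 0.05 m and linear speed of cassette above 0.45 m/s).
It also fails if it takes over 54 s, if anything falls off the work surface, if the arm or the gripper's body presses on something with over 40 N, if the wrist force passes 120 N, or if a joint passes its speed limit or range.

ROBOT

A 6-joint arm with a two-finger parallel gripper is mounted at the origin on a cart in front of the work surface, level with it; the furniture and walls round the work are solid. World frame = base frame: x ahead of the robot, y to its left, z up, the work surface at z = 0. Lengths are in m, angles in rad, forces in N, time in s.
With the tool pointing down it reaches from about 0.3 to 0.775 m from the base axis. Payload 14.6 kg.
Tool frame: the origin (TCP) lies between the finger pads; the fingertips stand 25 mm ahead of it and the grasp point (between the pads) lies 6 mm ahead of it (env.tip_extent is the distance from the TCP to the fingertips, in m); z points along the fingers, y is the line along which they close (so a half turn about z gives the same grasp; the last joint's range is limited). The gripper opens to 85 mm and grips with 20 to 120 N. Pads are 22 mm wide; open, the fingers measure 114 mm over their backs; the gripper's body (76 mm by 85 mm) begins 54 mm behind the grasp point. The pads swing forward as they close: fully open they stand 13 mm farther back than shut.
Start: joints at [-1.381, 0.3, 1.521, -0, 1.321, -0.067], TCP at [0.14, -0.532, 0.256] pointing down, gripper open.
Joint ranges: [-3.03, 3.03], [-0.79, 2.21], [0.23, 2.52], [-1.04, 4.18], [0, 3.07], [-2.55, 2.55]. Speed limits (rad/s): [2.22, 2.22, 2.57, 3.14, 3.14, 3.14].

INTERFACE

Orientations are given as a unit quaternion [w, x, y, z].
In Python, from plant import env, imaging gives the robot as it stands.
- The arm moves only by the tool jog_arm, never from a script. Its argument "commands" is a list of rows, each a list of 3 entries, a list of its own where there are three numbers: the turn, a rotation vector about the tool's x, y, z in rad, then the shift along the tool's x, y, z in mm, then the finger opening in mm, from 0 to 85.4. A call has exactly 8 rows; each row is the pose to reach, as a shift and turn from the pose commanded when the call began, along the tool's axes at that moment; what a row does not reach only later rows make up. A row lasts 1/12 s, in which the tool goes at most 41.7 mm and 7.16 degrees, less where a joint would pass 70% of its speed; a pose out of reach is approached as far as the arm can. A call with a gripper value outside its range is refused whole. The fingers move at their own pace and stop on an object; "squeeze" is the grip in N (left out, the last holds). Time passes only in rows, so rows that repeat a pose let the fingers close, or fill a call up. It gives the time, the measured TCP pose, the force, the opening and the grip force at its end, in the units of the state.
- env.sense(): the state, without advancing time (a new reading comes with each control period).
- imaging.camera(name): name is "scene" or "top" or "wrist"; returns a dict with "color" (400x640x3 uint8, red, green, blue), "range_z" (400x640 float32, m along the optical axis (not along the pixel's ray), 0 where there is no reading), "K" (3x3 intrinsics, pixels), "R" (3x3) and "t" (3): a world point X has camera coordinates R X + t. Camera axes: x right, y down, z forward; pixel columns grow to the right and rows downward; lengths in m; the calibration is good to about 2 mm. A picture is of the moment at which its call begins.
- env.hand_in(): hands the job in; it is judged then, once.
The state is a dict: "time_s": time; "q": joint angles; "joint_vel": joint speeds; "joint_efforts": joint torques, N m; "tool_pos": TCP position; "ee_rot": TCP orientation; "ft_force": force on the tool from outside, world axes, zero at the start; "moment": the same for the moment, N m; "opening": finger opening in m; "grasp_force": force on a finger pad.
Only numpy, scipy, OpenCV 4.12 (cv2) and the standard library are available. Lean on these libraries where they do the work, as an engineer would, in place of code of your own. Each camera call takes 0.05 s, during which the arm holds its last target. There are 200 camera calls.

## Working session

There is one attempt and no reset: what is moved stays moved. The work goes in short steps, Python scripts to look and compute and a tool call to move; the robot and the scene stay as the last step left them, time stands still between calls to the robot, and variables do not carry over. Pictures are saved under pics/ and viewed, at most 13 in all, crops included, and the job is handed in when it is done.

Besides the shell and the picture viewer there is one more tool, called after "Emit:" by a JSON object that holds its "method" and its "body", one argument or row to a line. jog_arm: Moves the arm, as the interface text tells. Its arguments: {"type":"object","properties":{"commands":{"type":"array","items":{"type":"array"}},"squeeze":{"type":"number"}},"required":["commands"]}

```bash
ls; mkdir -p pics
python3 - <<'E'
from plant import env, imaging
import cv2, numpy as np
print(env.sense(), env.tip_extent)
for n in ("scene","top"):
    c=imaging.camera(n)
    cv2.imwrite(f"pics/{n}0.png",c["color"][:,:,::-1])
    np.savez(f"{n}0.npz",**c)
    print(n,c["K"],c["R"],c["t"])
E
```

```text
pics
{'time_s': 0.0, 'q': array([-1.38058920e+00,  3.00470185e-01,  1.52162898e+00,  2.48990859e-06,
        1.32072643e+00, -6.65827616e-02]), 'joint_vel': array([ 0.00098475, -0.00027505, -0.00053294,  0.0010103 , -0.00144376,
       -0.00116533]), 'joint_efforts': array([-1.17451702e-03, -5.43504775e+01, -3.61796772e+01, -9.62776517e-05,
        3.95291383e-03, -5.15480360e-05]), 'tool_pos': array([ 0.13965103, -0.53173959,  0.25570155]), 'ee_rot': array([-6.15366724e-04,  9.91768538e-01,  1.28042133e-01, -3.68773299e-05]), 'ft_force': array([-0.20628577,  0.25496323,  0.24145494]), 'moment': array([ 0.00917215, -0.05313749,  0.02258135]), 'grasp_force': 0.0, 'opening': 0.08511551823907373} 0.025
scene [[392.08886374   0.         327.53288699]
 [  0.         392.08886374 201.82740736]
 [  0.           0.           1.        ]] [[-2.80372119e-01  9.59891026e-01  8.32240834e-04]
 [ 7.76877927e-01  2.27425354e-01 -5.87144272e-01]
 [-5.63783790e-01 -1.63972334e-01 -8.09481879e-01]] [ 0.1966095  -0.32764191  1.29794769]
top [[396.70559796   0.         322.49143882]
 [  0.         396.70559796 199.86076526]
 [  0.           0.           1.        ]] [[-0.42734298 -0.90403782  0.00967508]
 [-0.7216623   0.33464794 -0.60598207]
 [ 0.54459297 -0.26594432 -0.79541946]] [0.21015283 0.46199023 0.71554051]
```

View pics/scene0.png

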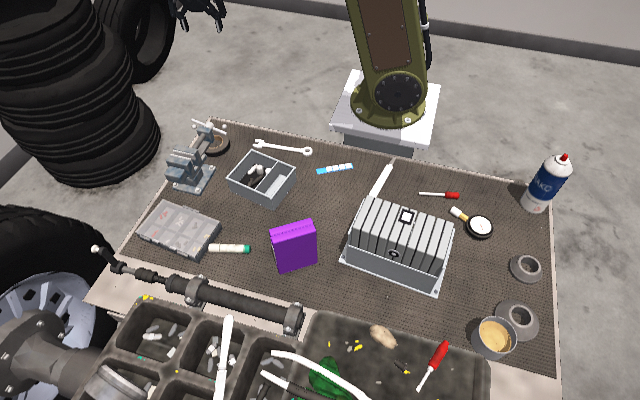

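View pics/top0.png

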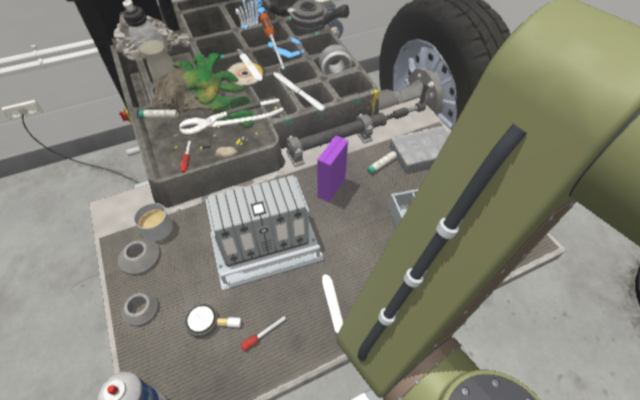

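Scene view (from the far side): rack with the feed slot at about (407,216), rear window at (393,254), caddy at (262,177), and the purple decoy at (293,245). Top view: feed slot at (259,209), spine window at (264,231). Next I'll enlarge both.

```bash
cat > h.py <<'E'
import numpy as np, cv2
def pts(c):
    Z=c["range_z"]; v,u=np.mgrid[:Z.shape[0],:Z.shape[1]]
    K=c["K"]; P=np.stack([(u-K[0,2])/K[0,0]*Z,(v-K[1,2])/K[1,1]*Z,Z],-1)
    return (P-c["t"])@c["R"]   # R^T (P-t)
def tri(obs):  # [(cam,u,v)]
    A=[];b=[]
    for c,u,v in obs:
        M=c["K"]@np.c_[c["R"],c["t"]]
        for r,w in((0,u),(1,v)):
            A.append(M[r,:3]-w*M[2,:3]); b.append(w*M[2,3]-M[r,3])
    x,res,*_=np.linalg.lstsq(np.array(A),np.array(b),rcond=None); return x
E
python3 - <<'E'
from h import *
s=dict(np.load("scene0.npz"));t=dict(np.load("top0.npz"))
a=cv2.resize(s["color"][185:305,330:465,::-1],None,fx=4.4,fy=4.4,interpolation=cv2.INTER_CUBIC)
b=cv2.resize(s["color"][140:215,215:305,::-1],None,fx=4.4,fy=4.4,interpolation=cv2.INTER_CUBIC)
cv2.imwrite("pics/a.png",a)
b2=cv2.resize(t["color"][170:290,195:330,::-1],None,fx=4.4,fy=4.4,interpolation=cv2.INTER_CUBIC)
cv2.imwrite("pics/b.png",b2);cv2.imwrite("pics/c.png",b)
for n,c,lst in(("s",s,[(407,216),(393,254),(262,177),(293,245)]),("t",t,[(259,209),(264,231),(400,200)])):
    P=pts(c)
    for u,v in lst: print(n,u,v,P[v,u].round(4))
print(tri([(s,407,216),(t,259,209)]))
# top faces
for n,c in(("s",s),("t",t)):
    P=pts(c);m=(c["range_z"]>0)&(P[...,2]>.148)&(P[...,2]<.166)&(P[...,0]>.3)&(P[...,0]<.8)&(abs(P[...,1])<.4)
    k,l,st,ce=cv2.connectedComponentsWithStats(m.astype(np.uint8))
    for i in range(1,k):
        if st[i,4]>100:
            Q=P[l==i]; print(n,st[i],Q.mean(0),cv2.minAreaRect(Q[:,:2].astype(np.float32)*1000), np.median(Q[:,2]))
    m=(c["range_z"]>0)&(P[...,2]>.05)&(P[...,2]<.066)&(P[...,0]>.3)&(P[...,0]<.8)&(abs(P[...,1])<.5)
    k,l,st,ce=cv2.connectedComponentsWithStats(m.astype(np.uint8))
    for i in range(1,k):
        if st[i,4]>60:
            Q=P[l==i]; print("c",n,st[i],Q.mean(0),cv2.minAreaRect(Q[:,:2].astype(np.float32)*1000), np.median(Q[:,2]))
E
```

```text
s 407 216 [0.5425 0.1313 0.1588]
s 393 254 [0.6131 0.1211 0.1086]
s 262 177 [ 0.4232 -0.2714  0.0145]
s 293 245 [ 0.6573 -0.0907  0.1177]
t 259 209 [0.5388 0.1295 0.16  ]
t 264 231 [0.5179 0.1322 0.1048]
t 400 200 [ 0.5071 -0.229   0.0314]
[0.54107223 0.13021377 0.15707008]
s [ 352  194  102   66 3515] [0.56772668 0.1287254  0.15522709] ((563.7023315429688, 126.89551544189453), (198.19618225097656, 97.90715789794922), 83.3494644165039) 0.15537399912850264
s [269 217  47  26 603] [ 0.63952517 -0.0968219   0.14981558] ((639.2081909179688, -96.72288513183594), (38.54831314086914, 95.07022857666016), 35.77128219604492) 0.14976010729615816
c s [188 138  27  41 228] [ 0.42575484 -0.44149879  0.06002247] ((439.43536376953125, -443.6889343261719), (148.89443969726562, 33.009002685546875), 5.249492645263672) 0.06096220525540255
c s [225 148  71  52 588] [ 0.44314305 -0.25882516  0.05729749] ((441.0693664550781, -261.6044006347656), (146.11663818359375, 123.5118637084961), 78.6654281616211) 0.0580929650905261
c s [528 188  25  15 117] [0.31941986 0.4450876  0.05861889] ((316.99932861328125, 44
[... 2528 characters left out ...]
 0.49351776 -0.2194492   0.0585805 ] ((493.386474609375, -214.7017364501953), (50.93840026855469, 98.99755859375), 34.33781051635742) 0.059854897796320916
c t [134 203  33  28 221] [0.7070214  0.36073968 0.05670892] ((706.4747924804688, 359.9984436035156), (73.7563705444336, 76.3606948852539), 77.45247650146484) 0.0567128571337571
c t [221 228  88  28 316] [0.5184921  0.13467131 0.05828024] ((521.1140747070312, 133.59837341308594), (206.30404663085938, 11.083977699279785), 83.82906341552734) 0.058386994833004566
c t [220 245 100  31 300] [0.47483102 0.13765736 0.05194139] ((474.96087646484375, 138.17091369628906), (229.2415771484375, 9.549437522888184), 83.49201965332031) 0.05183148757842089
```

View pics/a.png

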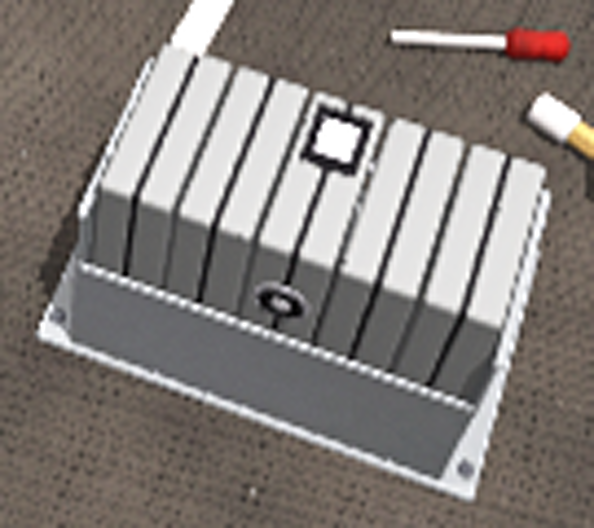

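View pics/c.png

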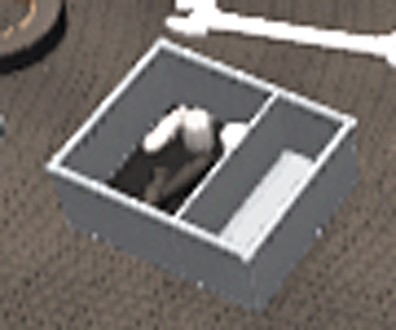

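Scene crop: five cases, each with a centre seam. The slotted one is third, in the middle: slot at about (407,216), rear window at (393,254). Caddy crop: the empty narrow bay is on the right, which is +y. From both views the cassette centre is about (0.5655, 0.127) with yaw -0.116. The bay is about (0.450, -0.219) with yaw -0.20. I'll move over the caddy for a wrist look on the way.

Emit:
{"method": "jog_arm", "body": {
  "commands": [
    [[0,0,0.05],[35,-25,-9],0],
    [[0,0,0.1],[75,-53,-20],0],
    [[0,0,0.15],[115,-82,-30],0],
    [[0,0,0.2],[155,-110,-41],0],
    [[0,0,0.25],[195,-138,-52],0],
    [[0,0,0.3],[235,-166,-62],0],
    [[0,0,0.34],[265,-188,-70],0],
    [[0,0,0.373],[279,-198,-74],0]
  ],
  "squeeze": 30
}}

```text
time_s: 0.77
tool_pos: [0.3495, -0.2803, 0.3271]
ee_rot: [-0.0, 0.998, -0.059, -0.0]
ft_force: [1.0, -0.8, 0.4]
opening: 0.0003
grasp_force: 0.0
```

Run:
```python
from plant import env, imaging
from h import *
s=env.sense();print({k:np.round(s[k],3) for k in("time_s","q","tool_pos","ee_rot","ft_force","opening")})
c=imaging.camera("wrist");cv2.imwrite("pics/w1.png",c["color"][:,:,::-1]);np.savez("w1.npz",**c)
print("cam",-c["R"].T@c["t"],c["K"][0,0])
P=pts(c);m=(c["range_z"]>0)&(P[...,2]>.054)&(P[...,2]<.062)
k,l,st,ce=cv2.connectedComponentsWithStats(m.astype(np.uint8))
for i in range(1,k):
    if st[i,4]>150:
        Q=P[l==i]; print(st[i],cv2.minAreaRect(Q[:,:2].astype(np.float32)*1000),np.median(Q[:,2]))
```

```text
{'time_s': np.float64(0.767), 'q': array([-0.758,  0.019,  1.681, -0.   ,  1.441,  0.932]), 'tool_pos': array([ 0.35 , -0.28 ,  0.327]), 'ee_rot': array([-0.   ,  0.998, -0.059, -0.   ]), 'ft_force': array([ 1.047, -0.783,  0.419]), 'opening': np.float64(0.0)}
cam [ 0.42792725 -0.28917883  0.44476088] 310.8692135994314
[ 21   0  22  61 347] ((534.4627685546875, 26.647354125976562), (3.3568291664123535, 60.796905517578125), 83.16824340820312) 0.058022803980332806
[449  10  39  17 242] ((490.48577880859375, -455.32061767578125), (11.823747634887695, 41.31096649169922), 5.988743782043457) 0.061113840866093054
[ 236   21  132  123 2355] ((441.679931640625, -261.5939025878906), (146.13626098632812, 122.71390533447266), 78.29899597167969) 0.06000620137445982
[447  52  22  86 788] ((408.09332275390625, -445.61627197265625), (94.11412048339844, 23.17654037475586), 0.37027719616889954) 0.06117546601276044
```

View pics/w1.png

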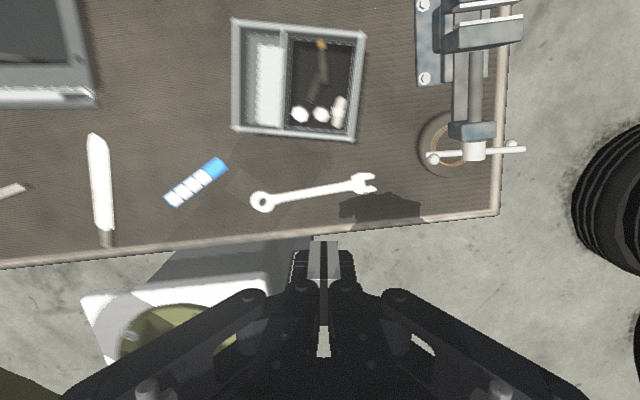

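The wrist view shows the caddy rim from (232,18) to (366,142), with the empty narrow bay on the left (+y). It agrees with the scene camera within 1 mm: bay centre (0.450, -0.219), yaw -0.20. Next I move behind the cassette.

Emit:
{"method": "jog_arm", "body": {
  "commands": [
    [[0,0,0],[15,-27,0],0],
    [[0,0,0],[30,-54,0],0],
    [[0,0,0],[45,-81,0],0],
    [[0,0,0],[60,-108,0],0],
    [[0,0,0],[75,-135,0],0],
    [[0,0,0],[90,-162,0],0],
    [[0,0,0],[105,-189,0],0],
    [[0,0,0],[118,-215,0],0]
  ]
}}

```text
time_s: 1.48
tool_pos: [0.4917, -0.0808, 0.3264]
ee_rot: [-0.0, 0.998, -0.058, -0.0]
ft_force: [0.9, -1.1, -0.7]
opening: 0.0001
grasp_force: 0.0
```

Emit:
{"method": "jog_arm", "body": {
  "commands": [
    [[0,0,0],[16,-29,8],0],
    [[0,0,0],[32,-58,15],0],
    [[0,0,0],[48,-87,22],0],
    [[0,0,0],[64,-116,30],0],
    [[0,0,0],[80,-145,38],0],
    [[0,0,0],[96,-174,46],0],
    [[0,0,0],[112,-203,54],0],
    [[0,0,0],[118,-215,57],0]
  ]
}}

```text
time_s: 2.15
tool_pos: [0.634, 0.1206, 0.2673]
ee_rot: [0.0, 0.998, -0.057, -0.001]
ft_force: [-0.4, -0.2, 0.0]
opening: 0.0001
grasp_force: 0.0
```

```bash
cat >> h.py <<'E'
from scipy.spatial.transform import Rotation as Ro
def goal(p,yaw,tilt=0.):
    """TCP goal -> turn, shift(mm). tilt leans the tool so it points down and ahead (+x)."""
    from plant import env
    s=env.sense(); w,x,y,z=s["ee_rot"]; R0=Ro.from_quat([x,y,z,w])
    R1=Ro.from_euler("z",yaw)*Ro.from_euler("y",-tilt)*Ro.from_euler("x",np.pi)
    print(s["tool_pos"].round(4),(R0.inv()*R1).as_rotvec().round(4),(R0.inv().apply(np.array(p)-s["tool_pos"])*1e3).round(1))
E
python3 - <<'E'
from h import *
goal([.635,.1186,.163],-.116)
from plant import env
print(env.sense()["q"].round(3))
E
```

```text
[0.634  0.1206 0.2673] [0.0002 0.0026 0.0019] [  1.5   1.9 104.3]
[0.131 0.512 1.202 0.    1.431 1.816]
```

Emit:
{"method": "jog_arm", "body": {
  "commands": [
    [[0,0,0],[1,1,15],0],
    [[0,0,0],[2,2,30],0],
    [[0,0,0],[2,2,45],0],
    [[0,0,0],[2,2,60],0],
    [[0,0,0],[2,2,75],0],
    [[0,0,0],[2,2,90],0],
    [[0,0,0],[2,2,100],0],
    [[0,0,0],[2,2,105],0]
  ]
}}

```text
time_s: 2.82
tool_pos: [0.6343, 0.1152, 0.1629]
ee_rot: [0.0, 0.998, -0.058, -0.001]
ft_force: [0.4, -0.2, -0.8]
opening: -0.0002
grasp_force: 0.0
```

Run:
```python
from h import *
goal([.635,.1186,.163],-.116)
from plant import env,imaging
print(env.sense()["ft_force"].round(1))
c=imaging.camera("scene")
b=cv2.resize(c["color"][150:320,300:480,::-1],None,fx=3.3,fy=3.3,interpolation=cv2.INTER_CUBIC)
cv2.imwrite("pics/d.png",b)
```

```text
[0.6343 0.1152 0.1629] [ 0.0006  0.0024 -0.0002] [ 0.3 -3.4 -0.1]
[ 0.4 -0.2 -0.8]
```

View pics/d.png

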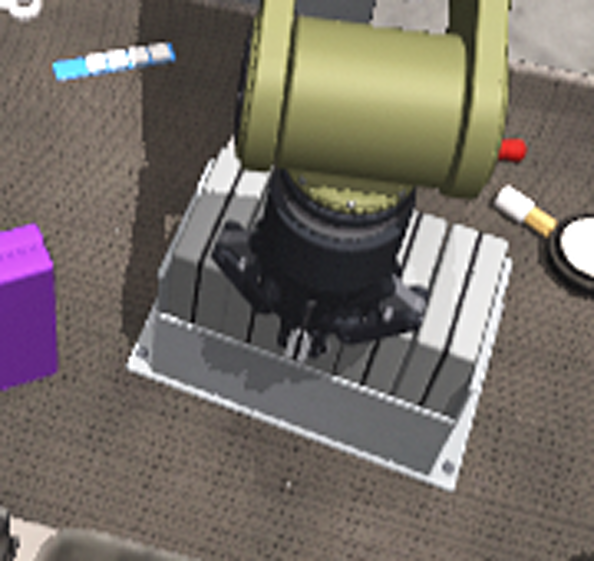

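The scene crop shows the closed fingers behind the rack, tips at about crop (300,345). That is on the cassette's back, a little left of the rear window. I'll correct y by 3 mm and start to pull.

Emit:
{"method": "jog_arm", "body": {
  "commands": [
    [[0,0,0],[-1,-3,0],0],
    [[0,0,0],[-4,-3.5,0],0],
    [[0,0,0],[-8,-3.5,0],0],
    [[0,0,0],[-13,-3.5,-2],0],
    [[0,0,0],[-18,-3.5,-5],0],
    [[0,0,0],[-23,-3.5,-7],0],
    [[0,0,0],[-28,-3.5,-9],0],
    [[0,0,0],[-32,-3.5,-11],0]
  ]
}}

```text
time_s: 3.53
tool_pos: [0.603, 0.1227, 0.1764]
ee_rot: [-0.0, 0.998, -0.058, 0.0]
ft_force: [1.0, -0.1, 1.3]
opening: 0.0001
grasp_force: 0.8
```

Run:
```python
from h import *
from plant import env,imaging
s=env.sense();print(s["tool_pos"].round(4),s["ft_force"].round(1))
c=imaging.camera("wrist");cv2.imwrite("pics/w2.png",c["color"][:,:,::-1])
b=cv2.resize(imaging.camera("scene")["color"][150:320,300:480,::-1],(420,400),interpolation=cv2.INTER_CUBIC)
t=imaging.camera("top")["color"][150:300,190:340,::-1]
cv2.imwrite("pics/e.png",np.hstack([b,cv2.resize(t,(370,400),interpolation=cv2.INTER_CUBIC)]))
```

```text
[0.603  0.1227 0.1764] [ 1.  -0.1  1.3]
```

View pics/e.png

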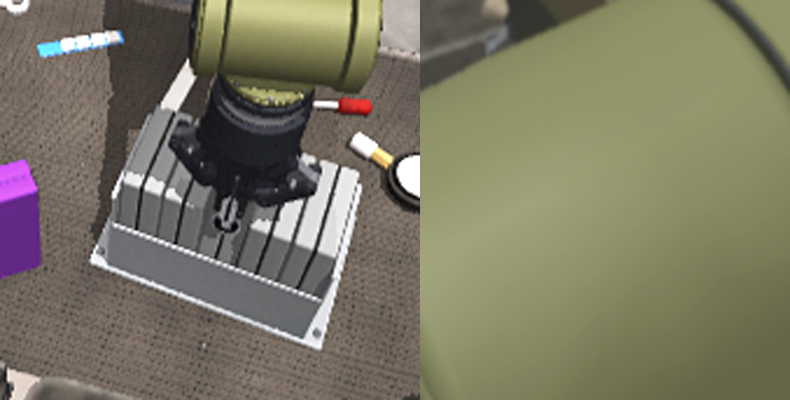

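The crop shows the fingers against the back window at crop (228,215), with the cassette's rear already tipping forward. I'll keep pulling.

Emit:
{"method": "jog_arm", "body": {
  "commands": [
    [[0,0,0],[-6,0,-1],0],
    [[0,0,0],[-12,0,-3],0],
    [[0,0,0],[-18,0,-5],0],
    [[0,0,0],[-24,0,-6],0],
    [[0,0,0],[-30,0,-8],0],
    [[0,0,0],[-36,0,-9],0],
    [[0,0,0],[-42,0,-10],0],
    [[0,0,0],[-46,0,-11],0]
  ]
}}

```text
time_s: 4.35
tool_pos: [0.5569, 0.128, 0.1868]
ee_rot: [0.0, 0.998, -0.058, -0.0]
ft_force: [0.2, 0.1, -0.1]
opening: 0.0001
grasp_force: 0.0
```

Emit:
{"method": "jog_arm", "body": {
  "commands": [
    [[0,0,0],[-6,0,-1],0],
    [[0,0,0],[-12,0,-2],0],
    [[0,0,0],[-18,0,-2],0],
    [[0,0,0],[-24,0,-3],0],
    [[0,0,0],[-29,0,-3],0],
    [[0,0,0],[-32,0,-3],0],
    [[0,0,0],[-34,0,-3],0],
    [[0,0,0],[-34,0,-3],0]
  ]
}}

```text
time_s: 5.02
tool_pos: [0.5238, 0.1319, 0.1897]
ee_rot: [0.0, 0.998, -0.058, 0.0]
ft_force: [0.2, -0.4, -0.2]
opening: 0.0001
grasp_force: 0.0
```

Run:
```python
from h import *
from plant import env,imaging
s=env.sense();print(s["tool_pos"].round(4),s["ft_force"].round(1),s["q"].round(3))
b=cv2.resize(imaging.camera("scene")["color"][150:320,300:480,::-1],(420,400),interpolation=cv2.INTER_CUBIC)
t=imaging.camera("wrist")["color"][:,:,::-1]
cv2.imwrite("pics/f.png",np.hstack([b,cv2.resize(t[:,100:540],(360,400))]))
```

```text
[0.5238 0.1319 0.1897] [ 0.2 -0.4 -0.2] [ 0.179  0.342  1.627 -0.     1.172  1.866]
```

View pics/f.png

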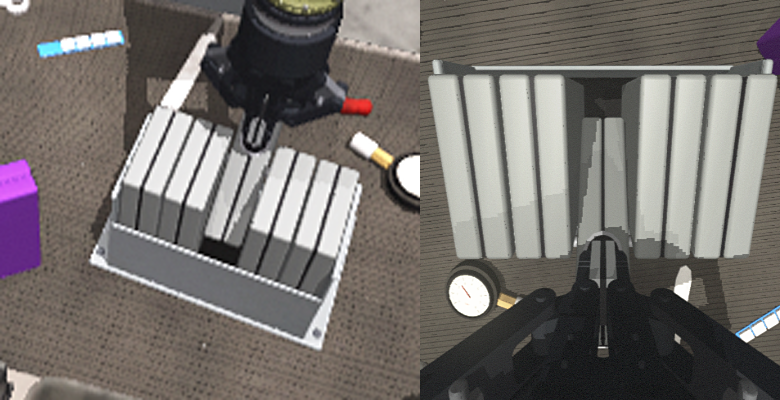

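The pictures show the cassette leaned forward out of the row, with four cases standing and an empty slot at the rear. I'll raise the tool, open it, and measure the lean.

Emit:
{"method": "jog_arm", "body": {
  "commands": [
    [[0,0,0],[0,0,-15],0],
    [[0,0,0],[0,0,-30],0],
    [[0,0,0],[-5,0,-45],0],
    [[0,0,0],[-15,0,-60],0],
    [[0,0,0],[-30,0,-75],85],
    [[0,0,0],[-45,0,-90],85],
    [[0,0,0],[-60,0,-105],85],
    [[0,0,0],[-75,0,-110],85]
  ]
}}

```text
time_s: 5.78
tool_pos: [0.4494, 0.1406, 0.3017]
ee_rot: [-0.0, 0.998, -0.058, 0.001]
ft_force: [-0.6, 0.4, 0.5]
opening: 0.0479
grasp_force: 0.0
```

Run:
```python
from h import *
from plant import env,imaging
s=env.sense();print(s["q"].round(3),s["opening"])
O=np.array([.5178,.1323,.006]);ax=np.array([.9933,-.1157,0]);ay=np.array([.1157,.9933,0])
for n in("wrist","scene"):
    c=imaging.camera(n);P=pts(c)-O
    X=P@ax;Y=P@ay;Z=P[...,2]
    for lo,hi,nm in((-.012,-.002,"R"),(.003,.012,"L")):
        m=(c["range_z"]>0)&(Y>lo)&(Y<hi)&(X>-.13)&(X<.09)&(Z>.05)&(Z<.185)
        # profile: x,z by x bins
        print(n,nm,[(round(x*1e3),round(float(np.median(Z[m&(abs(X-x)<.004)]))*1e3)) for x in np.arange(-.11,.09,.02) if (m&(abs(X-x)<.004)).sum()>3])
    m=(c["range_z"]>0)&(X>-.07)&(X<-.04)&(Z>.10)&(Z<.19)&(abs(Y)<.05)
    if m.sum()>10: print("y range",np.percentile(Y[m],[2,50,98]).round(4))
for t in(.73,.76,.79): goal([.458,.1393,.24],-.116,t)
```

```text
[0.225 0.086 1.669 0.    1.384 1.913] 0.04794541711064115
wrist R [(-90, 120), (-70, 139), (-50, 159), (-30, 169), (-10, 150), (10, 129), (30, 109), (50, 89), (70, 70)]
wrist L [(-90, 120), (-70, 139), (-50, 159), (-30, 169), (-10, 150), (10, 129), (30, 109), (50, 89), (70, 71)]
y range [-0.0171  0.0005  0.0188]
scene R [(-70, 137), (-30, 167), (-10, 149), (10, 129), (30, 107), (50, 86), (70, 69)]
scene L [(-30, 169), (-10, 148), (10, 126), (30, 107), (50, 87), (70, 69)]
y range [-0.0159  0.0043  0.0189]
[0.4488 0.1408 0.3011] [-0.001   0.7277 -0.    ] [ 9.2  0.5 61.1]
[0.4488 0.1408 0.3011] [-0.001   0.7577 -0.    ] [ 9.2  0.5 61.1]
[0.4488 0.1408 0.3011] [-0.001   0.7877 -0.    ] [ 9.2  0.5 61.1]
```

The lean is about 0.78 rad, and the cassette is centred laterally. I'll tilt the tool to match.

Emit:
{"method": "jog_arm", "body": {
  "commands": [
    [[0,0.1,0],[1,0.5,6],85],
    [[0,0.2,0],[3,0.5,15],85],
    [[0,0.3,0],[5,0.5,24],85],
    [[0,0.4,0],[6,0.5,33],85],
    [[0,0.5,0],[8,0.5,42],85],
    [[0,0.6,0],[9,0.5,50],85],
    [[0,0.7,0],[10,0.5,56],85],
    [[0,0.78,0],[11,0.5,61],85]
  ]
}}

```text
time_s: 6.55
tool_pos: [0.4614, 0.1334, 0.2426]
ee_rot: [0.02, 0.925, -0.045, 0.376]
ft_force: [0.1, -0.6, 0.5]
opening: 0.0852
grasp_force: 0.0
```

Run:
```python
from h import *
from plant import env,imaging
s=env.sense();print(s["q"].round(3),s["opening"],s["ft_force"])
goal([.4602,.1395,.1329],-.116,.78)
```

```text
[ 0.342 -0.086  2.139 -0.716  0.473  2.555] 0.0852041092241622 [ 0.06357877 -0.6214743   0.5018902 ]
[0.4614 0.1334 0.2426] [-0.0104  0.0087  0.0136] [-77.7  -6.2  77.4]
```

Joint 6 has reached its limit, so I'll take the equivalent half-turned grasp.

Emit:
{"method": "jog_arm", "body": {
  "commands": [
    [[0,0,-0.08],[0,0,0],85],
    [[0,0,-0.2],[0,0,0],85],
    [[0,0,-0.32],[0,0,0],85],
    [[0,0,-0.44],[0,0,0],85],
    [[0,0,-0.56],[0,0,0],85],
    [[0,0,-0.68],[0,0,0],85],
    [[0,0,-0.8],[0,0,0],85],
    [[0,0,-0.92],[0,0,0],85]
  ]
}}

```text
time_s: 7.22
tool_pos: [0.4625, 0.1325, 0.2441]
ee_rot: [0.184, 0.851, 0.368, 0.327]
ft_force: [-0.4, 1.0, 0.8]
opening: 0.0845
grasp_force: 0.0
```

Emit:
{"method": "jog_arm", "body": {
  "commands": [
    [[0,0,-0.12],[0,0,0],85],
    [[0,0,-0.24],[0,0,0],85],
    [[0,0,-0.36],[0,0,0],85],
    [[0,0,-0.48],[0,0,0],85],
    [[0,0,-0.6],[0,0,0],85],
    [[0,0,-0.72],[0,0,0],85],
    [[0,0,-0.84],[0,0,0],85],
    [[0,0,-0.96],[0,0,0],85]
  ]
}}

```text
time_s: 7.88
tool_pos: [0.4625, 0.1325, 0.2441]
ee_rot: [0.314, 0.584, 0.72, 0.205]
ft_force: [-0.0, 0.3, -0.2]
opening: 0.0848
grasp_force: 0.0
```

Emit:
{"method": "jog_arm", "body": {
  "commands": [
    [[0,0,-0.12],[0,0,0],85],
    [[0,0,-0.24],[0,0,0],85],
    [[0,0,-0.36],[0,0,0],85],
    [[0,0,-0.48],[0,0,0],85],
    [[0,0,-0.6],[0,0,0],85],
    [[0,0,-0.72],[0,0,0],85],
    [[0,0,-0.84],[0,0,0],85],
    [[0,0,-0.96],[0,0,0],85]
  ]
}}

```text
time_s: 8.55
tool_pos: [0.4625, 0.1325, 0.2441]
ee_rot: [0.373, 0.186, 0.908, 0.036]
ft_force: [-0.2, -0.1, -1.2]
opening: 0.085
grasp_force: 0.0
```

```bash
sed -i 's/def goal(p,yaw,tilt=0.):/def goal(p,yaw,tilt=0.,half=0):/; s/\*Ro.from_euler("x",np.pi)/*Ro.from_euler("x",np.pi)*Ro.from_euler("z",np.pi*half)/' h.py
python3 - <<'E'
from h import *
from plant import env,imaging
s=env.sense();print(s["q"].round(3),s["opening"],s["ft_force"])
goal([.4602,.1395,.21],-.116,.78,1)
goal([.4602,.1395,.1329],-.116,.78,1)
E
```

```text
[ 0.34  -0.086  2.134 -0.707  0.479 -0.292] 0.08501606158259396 [-0.19164287 -0.13697742 -1.17498298]
[0.4625 0.1325 0.2441] [ 0.0059 -0.0119 -0.2914] [26.7 -1.2 22.4]
[0.4625 0.1325 0.2441] [ 0.0059 -0.0119 -0.2914] [ 77.9 -17.   77.8]
```

Emit:
{"method": "jog_arm", "body": {
  "commands": [
    [[0,0,-0.1],[5,0,4],85],
    [[0,-0.005,-0.2],[10,0,8],85],
    [[0.006,-0.012,-0.29],[16,-1,13],85],
    [[0.006,-0.012,-0.291],[22,-1,18],85],
    [[0.006,-0.012,-0.291],[26.7,-1.2,22.4],85],
    [[0.006,-0.012,-0.291],[26.7,-1.2,22.4],85],
    [[0.006,-0.012,-0.291],[26.7,-1.2,22.4],85],
    [[0.006,-0.012,-0.291],[26.7,-1.2,22.4],85]
  ]
}}

```text
time_s: 9.22
tool_pos: [0.4602, 0.1397, 0.2106]
ee_rot: [0.38, 0.057, 0.923, -0.021]
ft_force: [0.5, -0.0, 0.2]
opening: 0.0849
grasp_force: 0.0
```

Run:
```python
from h import *
from plant import env,imaging
s=env.sense();print(s["q"].round(3),s["opening"],s["ft_force"])
goal([.4602,.1395,.1329],-.116,.78,1)
```

```text
[ 0.368 -0.024  2.172 -0.909  0.428 -0.344] 0.08491055560673143 [ 0.52528205 -0.01337038  0.16734039]
[0.4602 0.1397 0.2106] [ 0.0001  0.0007 -0.0067] [54.7 -0.5 55.3]
```

Emit:
{"method": "jog_arm", "body": {
  "commands": [
    [[0,0,0],[8,0,8],85],
    [[0,0,0],[16,0,16],85],
    [[0,0,0],[24,0,24],85],
    [[0,0,0],[32,0,32],85],
    [[0,0,0],[40,0,40],85],
    [[0,0,-0.006],[47,-0.5,47],85],
    [[0,0,-0.006],[52,-0.5,52],85],
    [[0,0,-0.006],[55,-0.5,55],85]
  ]
}}

```text
time_s: 9.88
tool_pos: [0.4634, 0.1359, 0.1595]
ee_rot: [0.36, 0.053, 0.931, -0.017]
ft_force: [0.3, -1.0, -0.2]
opening: 0.0848
grasp_force: 0.0
```

Run:
```python
from h import *
from plant import env,imaging
s=env.sense();print(s["q"].round(3),s["opening"],s["ft_force"])
goal([.4602,.1395,.1329],-.116,.78,1)
b=cv2.resize(imaging.camera("scene")["color"][130:300,310:480,::-1],(400,400),interpolation=cv2.INTER_CUBIC)
t=imaging.camera("wrist")["color"][:,:,::-1]
cv2.imwrite("pics/g.png",np.hstack([b,cv2.resize(t[:,100:540],(360,400))]))
```

```text
[ 0.341  0.083  2.195 -1.04   0.342 -0.208] 0.08479638691471138 [ 0.28215313 -0.9510352  -0.23232171]
[0.4634 0.1359 0.1595] [ 0.0083 -0.0434 -0.0003] [20.5  3.  17.3]
```

View pics/g.png

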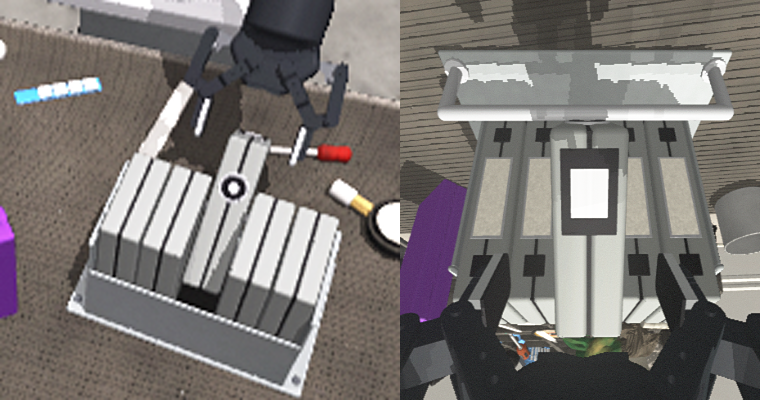

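The views show the tool straddling the leaning cassette: its top slot at (590,195) in the wrist view, the rail behind it, the other cases upright. Joint 4 is at its limit, so I'll use a flatter tool tilt of 0.55 for the grip.

Run:
```python
from h import *
goal([.461,.1394,.165],-.116,.55,1)
goal([.461,.1394,.1337],-.116,.55,1)
```

```text
[0.4633 0.136  0.1596] [0.0082 0.1867 0.0004] [-1.6  3.2 -5.8]
[0.4633 0.136  0.1596] [0.0082 0.1867 0.0004] [19.4  3.  17.4]
```

Emit:
{"method": "jog_arm", "body": {
  "commands": [
    [[0.002,0.05,0],[-1,1,-3],85],
    [[0.004,0.1,0],[-1.6,2,-5.8],85],
    [[0.006,0.15,0],[-1.6,3,-5.8],85],
    [[0.008,0.187,0],[-1.6,3.2,-5.8],85],
    [[0.008,0.187,0],[4,3.2,0],85],
    [[0.008,0.187,0],[9,3.2,6],85],
    [[0.008,0.187,0],[14,3.1,12],85],
    [[0.008,0.187,0],[19.4,3,17.4],85]
  ]
}}

```text
time_s: 10.65
tool_pos: [0.4604, 0.1395, 0.1324]
ee_rot: [0.271, 0.055, 0.961, -0.016]
ft_force: [0.1, 0.2, 0.5]
opening: 0.0848
grasp_force: 0.0
```

Run:
```python
from h import *
from plant import env
s=env.sense();print(s["q"].round(3),s["ft_force"])
goal([.461,.1394,.1337],-.116,.55,1)
```

```text
[ 0.318  0.147  2.128 -0.57   0.419 -0.665] [0.09683439 0.21011798 0.5026812 ]
[0.4604 0.1395 0.1324] [ 0.0003 -0.0002  0.0009] [-1.2 -0.  -0.8]
```

Emit:
{"method": "jog_arm", "body": {
  "commands": [
    [[0,0,0],[0,0,0],60],
    [[0,0,0],[0,0,0],45],
    [[0,0,0],[0,0,0],40],
    [[0,0,0],[0,0,0],30],
    [[0,0,0],[0,0,0],30],
    [[0,0,0],[0,0,0],30],
    [[0,0,0],[0,0,0],30],
    [[0,0,0],[0,0,0],30]
  ],
  "squeeze": 60
}}

```text
time_s: 11.32
tool_pos: [0.4611, 0.1397, 0.1341]
ee_rot: [0.271, 0.056, 0.961, -0.015]
ft_force: [-0.9, 0.4, 1.2]
opening: 0.0374
grasp_force: 60.9
```

Run:
```python
from h import *
from plant import env
s=env.sense();print(s["q"].round(3),s["ft_force"],s["moment"])
goal([.46,.1395,.16],-.116,.55,1)
goal([.46,.1395,.26],-.116,.55,1)
```

```text
[ 0.318  0.145  2.126 -0.565  0.422 -0.67 ] [-0.93314692  0.43328445  1.22742819] [0.29997911 0.15234701 0.11358735]
[0.4611 0.1397 0.1341] [0.0008 0.0007 0.0003] [-12.7  -0.3 -22.6]
[0.4611 0.1397 0.1341] [0.0008 0.0007 0.0003] [ -65.    -0.2 -107.8]
```

Emit:
{"method": "jog_arm", "body": {
  "commands": [
    [[0,0,0],[-2,0,-3],30],
    [[0,0,0],[-5,0,-9],30],
    [[0,0,0],[-9,0,-16],30],
    [[0,0,0],[-14,0,-23],30],
    [[0,0,0],[-18,0,-30],30],
    [[0,0,0],[-23,0,-38],30],
    [[0,0,0],[-28,0,-46],30],
    [[0,0,0],[-32,0,-54],30]
  ]
}}

```text
time_s: 11.98
tool_pos: [0.46, 0.1397, 0.1978]
ee_rot: [0.271, 0.056, 0.961, -0.015]
ft_force: [-0.1, -0.4, -2.5]
opening: 0.0374
grasp_force: 60.6
```

Emit:
{"method": "jog_arm", "body": {
  "commands": [
    [[0,0,0],[-5,0,-9],30],
    [[0,0,0],[-11,0,-18],30],
    [[0,0,0],[-16,0,-27],30],
    [[0,0,0],[-22,0,-36],30],
    [[0,0,0],[-27,0,-45],30],
    [[0,0,0],[-32,0,-54],30],
    [[0,0,0],[-36,0,-60],30],
    [[0,0,0],[-38,0,-64],30]
  ]
}}

```text
time_s: 12.65
tool_pos: [0.459, 0.1398, 0.2723]
ee_rot: [0.272, 0.056, 0.961, -0.015]
ft_force: [0.7, 0.7, -3.2]
opening: 0.0375
grasp_force: 60.6
```

Run:
```python
from h import *
from plant import env,imaging
s=env.sense();print(s["q"].round(3),s["ft_force"],s["moment"])
# next: clear of the row and up, then bay
goal([.40,.13,.33],-.116,.3,1)
goal([.42,-.05,.33],-.16,0,1)
b=cv2.resize(imaging.camera("scene")["color"][110:300,290:480,::-1],(400,400),interpolation=cv2.INTER_CUBIC)
t=imaging.camera("wrist")["color"][:,:,::-1]
cv2.imwrite("pics/i.png",np.hstack([b,cv2.resize(t[:,100:540],(360,400))]))
```

```text
[ 0.32  -0.081  1.984 -0.327  0.757 -0.952] [ 0.72507896  0.72089941 -3.22359965] [ 0.07775397  0.59007543 -0.04394855]
[0.459  0.1398 0.2723] [0.001  0.2511 0.0003] [ 18.8 -16.5 -79.3]
[0.459  0.1398 0.2723] [0.0131 0.551  0.0433] [ -15.9 -193.   -58.1]
```

View pics/i.png

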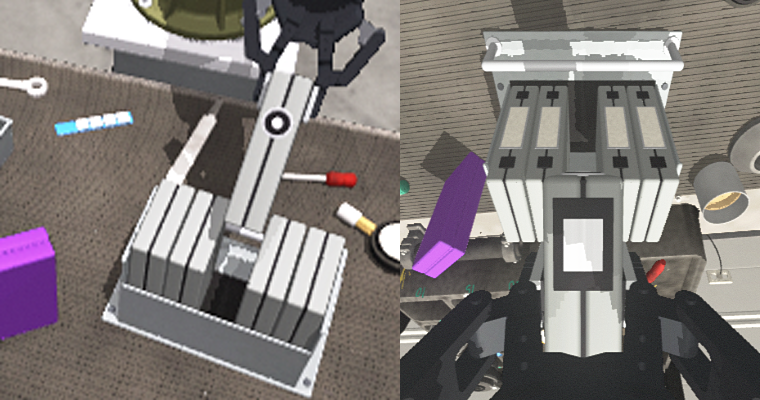

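The cassette is held clear of the rack at about 45°, window at crop (277,122), and the four cases are still standing. I'll lift it up and back, then turn it upright on the way to the bay.

Emit:
{"method": "jog_arm", "body": {
  "commands": [
    [[0,0.02,0],[1,0,-8],30],
    [[0,0.05,0],[3,0,-18],30],
    [[0,0.09,0],[6,0,-28],30],
    [[0,0.13,0],[9,0,-38],30],
    [[0,0.17,0],[12,0,-49],30],
    [[0,0.21,0],[15,0,-60],30],
    [[0,0.24,0],[18,0,-71],30],
    [[0,0.25,0],[19,0,-79],30]
  ]
}}

```text
time_s: 13.42
tool_pos: [0.4014, 0.1464, 0.3285]
ee_rot: [0.148, 0.057, 0.987, -0.009]
ft_force: [-0.4, -0.0, -3.8]
opening: 0.0378
grasp_force: 60.6
```

Run:
```python
from h import *
from plant import env,imaging
s=env.sense();print(s["q"].round(3),s["ft_force"])
goal([.42,-.05,.33],-.16,0,1)
goal([.44,-.219,.33],-.20,-.23,1)
```

```text
[ 0.329 -0.163  1.87  -0.138  1.168 -1.089] [-0.35718927 -0.04961446 -3.84011838]
[0.4014 0.1464 0.3285] [0.0066 0.2977 0.0441] [ -39.8 -192.9   10.7]
[0.4014 0.1464 0.3285] [0.0029 0.5275 0.0854] [ -77.4 -358.5   22.2]
```

Emit:
{"method": "jog_arm", "body": {
  "commands": [
    [[0,0.03,0],[-3,-12,1],30],
    [[0.001,0.07,0.006],[-8,-36,2],30],
    [[0.002,0.11,0.012],[-13,-62,3],30],
    [[0.003,0.15,0.02],[-18,-90,4],30],
    [[0.004,0.19,0.027],[-24,-118,6],30],
    [[0.005,0.23,0.034],[-30,-145,8],30],
    [[0.006,0.27,0.04],[-36,-172,10],30],
    [[0.0066,0.298,0.044],[-40,-193,11],30]
  ]
}}

```text
time_s: 14.08
tool_pos: [0.4208, -0.0521, 0.3291]
ee_rot: [-0.0, 0.08, 0.997, 0.0]
ft_force: [0.1, -0.2, -2.8]
opening: 0.0374
grasp_force: 61.2
```

Run:
```python
from h import *
from plant import env,imaging
s=env.sense();print(s["q"].round(3),s["ft_force"])
goal([.44,-.219,.33],-.20,-.23,1)
```

```text
[-0.21  -0.039  1.734  0.     1.447 -1.619] [ 0.05555826 -0.21519838 -2.79201701]
[ 0.4208 -0.0521  0.3291] [-0.0042  0.2292  0.0387] [ -45.7 -161.6   -1. ]
```

Emit:
{"method": "jog_arm", "body": {
  "commands": [
    [[0,0.03,0.005],[-5,-16,0],30],
    [[0,0.06,0.01],[-11,-38,0],30],
    [[0,0.1,0.015],[-17,-62,0],30],
    [[-0.001,0.14,0.02],[-24,-86,0],30],
    [[-0.002,0.18,0.027],[-31,-110,0],30],
    [[-0.003,0.21,0.034],[-38,-134,0],30],
    [[-0.004,0.229,0.039],[-43,-152,0],30],
    [[-0.004,0.229,0.039],[-46,-162,-1],30]
  ]
}}

```text
time_s: 14.75
tool_pos: [0.4405, -0.2193, 0.3293]
ee_rot: [-0.114, 0.099, 0.988, 0.012]
ft_force: [-1.5, 0.1, -3.2]
opening: 0.0376
grasp_force: 61.1
```

Run:
```python
from h import *
from plant import env,imaging
s=env.sense();print(s["q"].round(3),s["ft_force"])
goal([.44,-.219,.33],-.20,-.23,1)
c=imaging.camera("scene");np.savez("s5.npz",**c);P=pts(c)
cc=imaging.camera("wrist");np.savez("w5.npz",**cc)
p=s["tool_pos"];ax=np.array([np.cos(.2),-np.sin(.2),0]);ay=np.array([np.sin(.2),np.cos(.2),0])
for n,c in(("s",c),("w",cc)):
    P=pts(c);D=P-[p[0],p[1],0];X=D@ax;Y=D@ay;Z=P[...,2]
    ok=(c["range_z"]>0)&(abs(Y)<.024)&(abs(X)<.09)
    # side/back profile
    for z in np.arange(.21,.39,.02):
        m=ok&(abs(Z-z)<.006)
        if m.sum()>5: print(n,round(z,2),m.sum(),"X",np.percentile(X[m]*1e3,[3,50,97]).round(1),"Y",np.percentile(Y[m]*1e3,[3,50,97]).round(1))
t=imaging.camera("top")
b=cv2.resize(cc["color"][:,100:540,::-1],(360,400))
cv2.imwrite("pics/j.png",np.hstack([cv2.resize(imaging.camera("scene")["color"][60:230,180:350,::-1],(400,400)),b]))
```

```text
[-0.506  0.236  1.446 -0.069  1.679 -1.876] [-1.47822523  0.0960582  -3.1841604 ]
[ 0.4405 -0.2193  0.3293] [ 0.0002  0.0001 -0.0005] [ 0.7  0.2 -0.5]
s 0.21 137 X [-38.6  30.3  48.5] Y [-14.3  17.6  19.4]
s 0.23 149 X [-41.4  29.   48.1] Y [-14.2  17.7  19.5]
s 0.25 154 X [-41.3  21.9  48.1] Y [-14.1  17.8  19.6]
s 0.27 165 X [-39.1  24.7  48.2] Y [-14.4  17.9  19.5]
s 0.29 161 X [-42.   21.9  48.6] Y [-14.3  18.2  19.7]
s 0.31 145 X [-42.7  41.8  49.1] Y [-15.9  17.4  19.7]
s 0.33 120 X [10.2 45.2 47.6] Y [-15.8  16.8  21.3]
s 0.35 299 X [-3.4 21.5 45.8] Y [-21.8  -3.6  18.5]
s 0.37 58 X [ 2.4 22.4 27.1] Y [-21.9  14.3  23.5]
w 0.31 168 X [-48.8 -48.3 -46.9] Y [-11.9   0.1  11.7]
w 0.33 210 X [-46.7 -10.9  -9.6] Y [-23.7  -2.8  23.8]
w 0.35 17301 X [-45.  -12.6  19.5] Y [-17.9  -0.1  18.1]
w 0.37 550 X [-7.4 -6.5 -3.7] Y [-23.6 -15.7  23.5]
```

View pics/j.png

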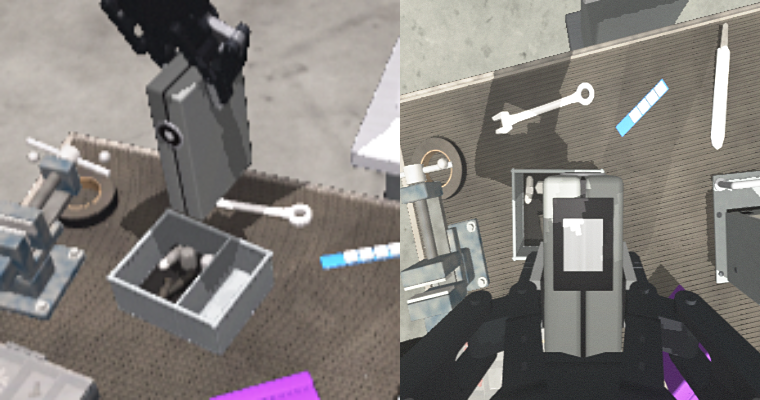

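The cassette is upright (back face vertical within 1°) and centred under the TCP, above the caddy. I'll get its underside height from the top face in both views.

Run:
```python
from h import *
from plant import env
p=env.sense()["tool_pos"];ax=np.array([np.cos(.2),-np.sin(.2),0]);ay=np.array([np.sin(.2),np.cos(.2),0])
for n in("w5","s5"):
    c=dict(np.load(n+".npz"));P=pts(c);D=P-[p[0],p[1],0];X=D@ax;Y=D@ay;Z=P[...,2]
    m=(c["range_z"]>0)&(abs(Y)<.016)&(X>-.043)&(X<-.03)&(Z>.335)&(Z<.36)
    m2=(c["range_z"]>0)&(abs(Y)<.016)&(X>.01)&(X<.04)&(Z>.335)&(Z<.36)
    print(n,np.median(Z[m]),np.median(Z[m2]))
    v=(c["range_z"]>0)&(abs(Y)<.019)&(abs(X-.048)<.003)&(Z>.15)&(Z<.25)
    if v.sum(): print("lowest",np.percentile(Z[v],1),v.sum())
for z in(.21,.139,.136): goal([.4502,-.2195,z],-.20,-.23,1)
```

```text
w5 0.3461886214084669 0.34595936087151513
s5 nan 0.3454938376049139
lowest 0.19785271577174116 203
[ 0.4404 -0.2169  0.3306] [-0.0002  0.0033  0.0012] [-37.   -0.7 115.2]
[ 0.4404 -0.2169  0.3306] [-0.0002  0.0033  0.0012] [-53.   -0.7 184.4]
[ 0.4404 -0.2169  0.3306] [-0.0002  0.0033  0.0012] [-53.6  -0.7 187.3]
  return _methods._mean(a, axis=axis, dtype=dtype,
  ret = ret.dtype.type(ret / rcount)
```

Emit:
{"method": "jog_arm", "body": {
  "commands": [
    [[0,0,0],[-2,0,6],30],
    [[0,0.003,0],[-8,0,22],30],
    [[0,0.003,0],[-14,1,40],30],
    [[0,0.003,0],[-20,1,60],30],
    [[0,0.003,0],[-26,1,80],30],
    [[0,0.003,0],[-32,1,98],30],
    [[0,0.003,0],[-36,1,109],30],
    [[0,0.003,0],[-37,1,113],30]
  ]
}}

```text
time_s: 15.62
tool_pos: [0.4507, -0.2176, 0.2106]
ee_rot: [-0.115, 0.098, 0.988, 0.012]
ft_force: [0.7, 0.4, -3.3]
opening: 0.0373
grasp_force: 61.1
```

Run:
```python
from h import *
from plant import env,imaging
imaging.camera("scene");imaging.camera("scene");imaging.camera("scene")
s=env.sense();print(s["tool_pos"],s["ft_force"])
B=np.array([.4502,-.219]);ax=np.array([np.cos(.2),-np.sin(.2)]);ay=np.array([np.sin(.2),np.cos(.2)])
print("tcp in bay",(s["tool_pos"][:2]-B)@ax,(s["tool_pos"][:2]-B)@ay)
for n in("scene","wrist"):
    c=imaging.camera(n);P=pts(c);D=P[...,:2]-B;X=D@ax*1e3;Y=D@ay*1e3;Z=P[...,2];g=c["range_z"]>0
    m=g&(abs(X)<40)&(Y>12)&(Y<26)&(Z>.09)&(Z<.2); print(n,"side Y+",m.sum(),np.median(Y[m]) if m.any() else 0)
    m=g&(abs(Y)<15)&(X>40)&(X<60)&(Z>.09)&(Z<.2); print(n,"back X",m.sum(),np.median(X[m]) if m.any() else 0, [np.median(X[m&(abs(Z-z)<.01)]).round(1) for z in(.1,.13,.16,.19)] if m.any() else 0)
    m=g&(abs(X)<45)&(abs(Y)<22)&(Z>.215)&(Z<.24)
    if m.sum()>30: print(n,"top",m.sum(),np.median(Z[m]),np.percentile(Y[m],[2,98]))
    # rim
    m=g&(abs(Z-.058)<.004)&(abs(X)<50)&(Y>20)&(Y<32); print(n,"rim Y+",m.sum(),np.percentile(Y[m],[5,50,95]) if m.any() else 0)
    m=g&(abs(Z-.058)<.004)&(abs(X)<50)&(Y<-20)&(Y>-32); print(n,"div Y-",m.sum(),np.percentile(Y[m],[5,50,95]) if m.any() else 0)
    m=g&(abs(Z-.058)<.004)&(abs(Y)<20)&(X>50)&(X<65); print(n,"rim X+",m.sum(),np.percentile(X[m],[5,50,95]) if m.any() else 0)
goal([.4502,-.219,.139],-.20,-.23,1)
```

```text
[ 0.45120758 -0.21833102  0.21302059] [-0.32264708 -0.7970048  -3.30730602]
tcp in bay 0.0008545901528286095 0.0008558239589927592
scene side Y+ 568 19.022596321146725
scene back X 297 48.145863325865456 [np.float64(48.2), np.float64(48.0), np.float64(47.6), np.float64(48.9)]
scene top 274 0.22901372959062818 [-21.06632075  20.14855817]
scene rim Y+ 64 [24.25589334 26.68766992 28.56525556]
scene div Y- 11 [-29.16512941 -27.30968826 -25.26355198]
scene rim X+ 30 [55.7878838  58.26619477 59.61560738]
wrist side Y+ 6 25.692843068283523
wrist back X 0 0 0
wrist top 17540 0.22978355210455018 [-18.97442445  20.19000664]
wrist rim Y+ 30 [24.7440413  27.44360975 29.41536481]
wrist div Y- 22 [-26.86421691 -25.82440438 -24.21475278]
wrist rim X+ 0 0
[ 0.4513 -0.2186  0.2134] [-0.0009  0.0018  0.0011] [-15.8  -0.6  72.7]
```

Both views put the cassette within 1 mm of the bay centre. Its underside is at 0.079, so there is about 75 mm to go. Lowering it.

Emit:
{"method": "jog_arm", "body": {
  "commands": [
    [[0,0,0],[-2,0,9],30],
    [[0,0,0],[-4.5,0,19],30],
    [[0,0,0],[-7,0,30],30],
    [[0,0,0],[-9.5,0,41],30],
    [[0,0,0],[-12,0,51],30],
    [[0,0,0],[-14,0,60],30],
    [[0,0,0],[-15.5,0,66],30],
    [[0,0,0],[-16.2,0,69.5],30]
  ]
}}

```text
time_s: 16.53
tool_pos: [0.4507, -0.2184, 0.1398]
ee_rot: [-0.115, 0.099, 0.988, 0.012]
ft_force: [0.2, 0.2, -2.2]
opening: 0.037
grasp_force: 61.2
```

Emit:
{"method": "jog_arm", "body": {
  "commands": [
    [[0,0,0],[0,0,0],30],
    [[0,0,0],[0,0,0],30],
    [[0,0,0],[-0.1,0,0.5],30],
    [[0,0,0],[-0.2,0,1],30],
    [[0,0,0],[-0.3,0,1.5],30],
    [[0,0,0],[-0.5,0,2],30],
    [[0,0,0],[-0.6,0,2.5],30],
    [[0,0,0],[-0.6,0,2.5],30]
  ]
}}

```text
time_s: 17.2
tool_pos: [0.4509, -0.2185, 0.1383]
ee_rot: [-0.114, 0.099, 0.988, 0.011]
ft_force: [0.9, -0.3, -2.9]
opening: 0.0375
grasp_force: 61.2
```

Emit:
{"method": "jog_arm", "body": {
  "commands": [
    [[0,0,0],[-0.1,0,0.3],30],
    [[0,0,0],[-0.1,0,0.6],30],
    [[0,0,0],[-0.2,0,0.9],30],
    [[0,0,0],[-0.3,0,1.2],30],
    [[0,0,0],[-0.3,0,1.5],30],
    [[0,0,0],[-0.4,0,1.8],30],
    [[0,0,0],[-0.4,0,1.8],30],
    [[0,0,0],[-0.4,0,1.8],30]
  ]
}}

```text
time_s: 17.87
tool_pos: [0.4513, -0.2187, 0.1377]
ee_rot: [-0.114, 0.099, 0.989, 0.011]
ft_force: [-1.2, 1.1, 11.7]
opening: 0.0375
grasp_force: 63.0
```

It has touched the floor. Release and retreat along the tool axis.

Emit:
{"method": "jog_arm", "body": {
  "commands": [
    [[0,0,0],[0,0,-0.5],36],
    [[0,0,0],[0,0,-0.8],40],
    [[0,0,0],[0,0,-0.8],44],
    [[0,0,0],[0,0,-0.8],50],
    [[0,0,0],[0,0,-0.8],58],
    [[0,0,0],[0,0,-0.8],64],
    [[0,0,0],[0,0,-0.8],66],
    [[0,0,0],[0,0,-0.8],66]
  ]
}}

```text
time_s: 18.53
tool_pos: [0.4511, -0.2185, 0.1373]
ee_rot: [-0.114, 0.099, 0.988, 0.011]
ft_force: [-0.6, 0.4, 0.0]
opening: 0.0661
grasp_force: 0.0
```

Emit:
{"method": "jog_arm", "body": {
  "commands": [
    [[0,0,0],[0,0,-4],66],
    [[0,0,0],[0,0,-12],66],
    [[0,0,0],[0,0,-24],66],
    [[0,0,0],[0,0,-40],66],
    [[0,0,0],[0,0,-58],66],
    [[0,0,0],[0,0,-78],66],
    [[0,0,0],[0,0,-98],66],
    [[0,0,0],[0,0,-110],66]
  ]
}}

```text
time_s: 19.2
tool_pos: [0.4764, -0.2237, 0.2473]
ee_rot: [-0.113, 0.099, 0.989, 0.011]
ft_force: [0.0, -1.0, 0.5]
opening: 0.0662
grasp_force: 0.0
```

Run:
```python
from h import *
from plant import env,imaging
imaging.camera("scene");imaging.camera("scene")
s=env.sense();print(s["time_s"],s["tool_pos"],s["ft_force"],s["opening"])
B=np.array([.4502,-.219]);ax=np.array([np.cos(.2),-np.sin(.2)]);ay=np.array([np.sin(.2),np.cos(.2)])
for n in("scene","wrist"):
    c=imaging.camera(n);P=pts(c);D=P[...,:2]-B;X=D@ax*1e3;Y=D@ay*1e3;Z=P[...,2];g=c["range_z"]>0
    m=g&(abs(X)<40)&(Y>10)&(Y<28)&(Z>.07)&(Z<.14); print(n,"side Y+",m.sum(),[np.median(Y[m&(abs(Z-z)<.01)]).round(1) for z in(.08,.13)] if m.sum()>9 else 0)
    m=g&(abs(Y)<15)&(X>38)&(X<60)&(Z>.07)&(Z<.14); print(n,"back X",m.sum(),[np.median(X[m&(abs(Z-z)<.01)]).round(1) for z in(.08,.1,.13)] if m.sum()>9 else 0)
    m=g&(abs(X)<45)&(abs(Y)<22)&(Z>.145)&(Z<.17)
    if m.sum()>30: print(n,"top",m.sum(),np.median(Z[m]),np.percentile(X[m],[2,98]),np.percentile(Y[m],[2,98]))
```

```text
19.3 [ 0.47657397 -0.2237653   0.24691545] [-0.02076491 -0.01515396 -0.6557588 ] 0.06588924282816579
scene side Y+ 364 [np.float64(18.7), np.float64(18.5)]
scene back X 167 [np.float64(48.3), np.float64(49.4), np.float64(48.3)]
scene top 443 0.15374032510875868 [-42.3261324   43.99215249] [-17.19334622  19.24253352]
wrist side Y+ 0 0
wrist back X 0 0
wrist top 6377 0.1541761148009765 [-43.00436513  43.08513211] [-17.06464359  19.10463045]
```

The cassette stands upright on the bay floor, centred, with its top at 0.154, and the tool is clear of it. Handing in.

```bash
python3 -c "
from plant import env
print(env.hand_in())"
```

```text
the job is handed in; nothing more can be done
None
```

I tipped the cassette onto the rail, lifted it out and stood it upright, slot up, in the caddy's narrow bay, centred within about 1 mm; I released it and handed in at about 19 s, and no verdict came back. The four other cases were upright when last pictured at lift-out; I did not measure how far they moved.

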